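# Clear the gap and hold the mainspring arbor

## Robot

A 6-joint arm with a two-finger parallel gripper is mounted at the origin on the work surface. World frame = base frame: x ahead of the robot, y to its left, z up, the work surface at z = 0. Lengths are in m, angles in rad, forces in N, time in s.
With the tool pointing down it reaches from about 0.35 to 1 m from the base axis. Payload 7.1 kg.
Tool frame: the origin (TCP) lies between the finger pads, 19 mm behind the fingertips; this is the grasp point; z points along the fingers, y is the line along which they close (so a half turn about z gives the same grasp; the last joint's range is limited). The gripper opens to 85 mm and grips with 20 to 120 N. Pads are 22 mm wide; open, the fingers measure 114 mm over their backs; the gripper's body (76 mm by 85 mm) begins 54 mm behind the grasp point. The pads swing forward as they close: fully open they stand 13 mm farther back than shut.
Start: joints at [1.102, 0.423, 1.63, -0, 1.089, -0.019], TCP at [0.272, 0.563, 0.25] pointing down, gripper open.
Joint ranges: [-3, 3], [-0.9, 2.11], [0.09, 2.58], [-1.31, 4.45], [0.11, 2.69], [-2.54, 2.54]. Speed limits (rad/s): [2.39, 2.39, 3.01, 3.14, 3.14, 3.14].

## Interface

Orientations are given as a rotation vector (axis times angle).
In Python, from rig import manip gives the robot as it stands. Calls block until the motion is done:
- manip.move_to(position, orientation): joint-space move of the TCP to a pose.
- manip.servo_line(position, orientation=None, rate=0.15): straight line of the TCP; orientation=None keeps the orientation; rate is the mean speed in m/s.
- manip.set_joints(angles): joint-space move.
- manip.command_gripper(opening, f_grip=None): finger opening in m; f_grip is the grip in N (None keeps the last); returns when the fingers have stopped.
- manip.hold(seconds).
- manip.solve_ik(position, orientation): joint angles nearest the present ones, or None.
- manip.camera(name): name is "side" or "top"; returns a dict with "image" (384x512x3 uint8, red, green, blue), "fx", "fy", "cx", "cy" (pixels), "k1" (the pictures are not rectified: a ray, as slopes to the right and down, at radius r is drawn at 1 + k1 r^2 times it, then the intrinsics apply), "cam_to_world" (4x4, takes a point from camera to world coordinates). Camera axes: x right, y down, z forward; pixel columns grow to the right and rows downward; lengths in m; the calibration is good to about 2 mm. A picture is of the moment at which its call begins. There is no depth.
A pose or a line that the arm cannot do raises manip.IKError and nothing moves.
- manip.sign_off(): hands the job in; it is judged then, once.
Trained networks look in the newest picture that a camera, given by its name, has taken for a name from the list of things; names that differ only in an ending like _2 or _b are one class to them, and where a whole thing is asked for, a point or a joint stands for the part that bears it (a point fixed in the world has none). Each returns a list of dicts, best first, with "p" (0 to 1); they miss things now and then, are a little off and sometimes report something else, mostly with a low value. They report only what shows in the picture. A call takes as long as a camera call.
- manip.search_frame(camera, thing): "rect" ([left, top, right, bottom] in pixels, round what is visible of it).
- manip.regions_of(camera, thing): "pixels" (384x512 bool, what is visible of it) and "rect" ([left, top, right, bottom] in pixels, round what is visible of it).
Readings, each from a call of its own:
- manip.read_time(): time.
- manip.read_joint_positions(): joint angles.
- manip.read_joint_vel(): joint speeds.
- manip.read_tau(): joint torques, N m.
- manip.read_position(): TCP position.
- manip.read_ee_rot(): TCP orientation.
- manip.read_contact_force(): force on the tool from outside, world axes, zero at the start.
- manip.read_torque(): the same for the moment, N m.
- manip.read_width(): finger opening in m.
- manip.read_grip_force(): force on a finger pad.
Only numpy, scipy, OpenCV 4.12 (cv2) and the standard library are available. Lean on these libraries where they do the work, as an engineer would, in place of code of your own. Each camera call takes 0.05 s, during which the arm holds its last target. There are 200 camera calls.

## Task

The mainspring on the clock repairer's test stand is slowly letting down and turning its arbor bolt. Pull the screwdriver that stands in the gap behind the bracket up out of its socket and stand it in the tool cup, then reach down into the gap, take the hexagonal bolt head between the fingers and grip it firmly so that it stops turning. Finish while still holding the head still, and leave all the other things on the bench where they are.

Things in the scene. Friction and masses are not known exactly. Their poses are not given: they have to be found in the camera images.
- stand: Test stand fixed to the bench, yaw within 0.35 rad. Origin on the bench below the bolt head; x points away from the robot at yaw 0, y along the bracket, z up. Grey base plate 12 mm high, x -85 to +55, y -85 to +85 mm. An upright bracket and a rear bar enclose a gap 48 mm wide, open at the top. The bolt head is in its middle, at x 0, y 0, z 100 mm.
- bracket (a point): Middle of the top edge of the aluminium bracket, back face: stand x -24, y 0, z 130 mm. The bracket is a plate 5 mm thick, 150 mm wide along y, down to the base. On its robot side are the brass spring barrel (62 mm across, stand x -48 to -32 mm, top 135 mm above the bench) and its backing nut.
- rear_bar (a point): Middle of the round steel bar behind the bracket, on its axis: stand x +29, y 0, z 125 mm. It is 10 mm thick, runs along y, and is carried by 10 mm round posts at y -70 and +70 mm.
- socket (a point): Centre of the mouth of the steel tube socket that stands in the gap and holds the screwdriver: stand x 0, y +34, z 50 mm. Tube 21 mm outside, 11 mm bore, bore floor 15 mm above the bench.
- bolt_head: Hexagonal dark steel head behind the bracket, 16 mm across flats, 18.5 mm across corners, 12 mm thick along its axis. Origin at its centre, 100 mm above the bench, 18 mm free to bracket and to rear bar. Its x axis is the horizontal bolt axis (the stand's x). At joint arbor 0 two flats are upright and face the stand's +-y, and so again every 1.047 rad.
- arbor (a joint): Angle (rad) of arbor bolt, head and barrel about the stand's +x, 0 to 1.05 at the start. The spring drives it with 0.1 N m towards growing values against a damper (3.3 N m s/rad): about 0.03 rad/s, all the time unless held, no stop within the job. Parallel fingers squeezing it crooked slowly turn it, within seconds, until its flats lie on them.
- driver: Loose screwdriver, 160 mm, about 70 g, tip down in the socket with some play (may lean 0.05 rad). Origin at the tip, z towards the handle's end. Steel blade 8 mm thick for z 0 to 75 mm, round wooden handle 22 mm thick for z 75 to 160 mm. At the start its tip is 15 mm and its end 175 mm above the bench, 45 mm over the tops of bracket and bar.
- cup: Open upright tool cup of dark steel, fixed to the bench, empty; origin at the centre of its underside. Outside 68 mm across at the rim and a little narrower below, wall 4 mm, 100 mm high, inner floor about 5 mm above the bench.
- bezel: Bystander: flat brass ring lying on the bench, 70 mm across, 8 mm high; origin at the centre of its underside. Leave alone.
- wheel: Bystander: brass gear wheel lying flat, 42 mm across, 5 mm thick with a 16 mm arbor up from its centre; origin at the centre of its underside. Leave alone.
- loupe: Bystander: black eye loupe, a cone 34 mm across and 26 mm high; origin at the centre of its underside. Leave alone.
- oiler: Bystander: small amber glass oil bottle, 28 mm across, 60 mm high; origin at the centre of its underside. Leave alone.
- clock: Bystander: wooden mantel clock, 35 x 90 mm, 94 mm high; origin at the centre of its underside. Leave alone.
- blower: Bystander: terracotta rubber dust blower, 48 mm across, 75 mm high; origin at the centre of its underside. Leave alone.

How it is judged:
On the way, in this order (a step that is already met when the one before it is completed fails the run):
1. the screwdriver is pulled out of its socket, its tip at least 110 mm above the bench (z of driver in the frame of stand above 0.11 m), for 0.1 s.
2. the screwdriver stands in the tool cup, let go and at rest (horizontal distance between driver and cup below 0.034 m and z of driver in the frame of cup between -0.005 and 0.03 m and contact force between the fingers and driver below 0.3 N and linear speed of driver below 0.05 m/s), for 0.2 s.
3. the bolt head is gripped between the fingers and no longer turns (contact force between the fingers and bolt_head above 12 N and distance between the grasp point and bolt_head below 0.02 m and velocity of joint arbor between -0.008 and 0.008 rad/s), for 0.3 s.
At the end, for the whole second after the job is handed in: The fingers grip the bolt head with over 12 N, the TCP within 20 mm of its centre, and it turns slower than 0.008 rad/s; the screwdriver rests in the cup untouched, its tip within 30 mm of the cup's underside in height and 34 mm of its axis (all of step 2 and all of step 3); the arm keeps its last pose, push and grip.
It fails at once if a bystander is moved by more than 20 mm (distance of any of bezel, wheel, loupe, oiler, clock, blower from where it was at the start of the episode above 0.02 m).
It also fails if it takes over 54 s, if anything falls off the work surface, if the arm or the gripper's body presses on something with over 40 N, if the wrist force passes 120 N, or if a joint passes its speed limit or range.

## Working session

There is one attempt and no reset: what is moved stays moved. The work goes in short steps, each a Python script; the robot and the scene stay as the last script left them, time stands still between calls to the robot, and variables do not carry over. Pictures are saved under pics/ and viewed, at most 10 in all, crops included, and the job is handed in when it is done.

```bash
ls; mkdir -p pics; cat > h.py <<'E'
import numpy as np, cv2
from rig import manip
from scipy.spatial.transform import Rotation as R
def ray(c,u,v):
    x=(u-c["cx"])/c["fx"]; y=(v-c["cy"])/c["fy"]; rd=np.hypot(x,y); r=rd
    for _ in range(30): r=rd/(1+c["k1"]*r*r)
    s=r/rd if rd>0 else 1
    T=c["cam_to_world"]; return T[:3,3], T[:3,:3]@np.array([x*s,y*s,1])
def atz(c,u,v,z):
    o,d=ray(c,u,v); return o+d*(z-o[2])/d[2]
def proj(c,P):
    T=np.array(c["cam_to_world"]); p=(np.asarray(P)-T[:3,3])@T[:3,:3]; x=p[...,0]/p[...,2]; y=p[...,1]/p[...,2]
    k=1+c["k1"]*(x*x+y*y); return np.stack([c["fx"]*x*k+c["cx"],c["fy"]*y*k+c["cy"]],-1)
def save(c,n): cv2.imwrite("pics/"+n,c["image"][:,:,::-1])
def down(yaw): # tool z down, tool y (closing) at world angle yaw
    y=np.array([np.cos(yaw),np.sin(yaw),0]); z=np.array([0,0,-1.]); x=np.cross(y,z)
    return R.from_matrix(np.stack([x,y,z],1)).as_rotvec()
E
python3 - <<'E'
from h import *
for n in("top","side"):
    c=manip.camera(n); save(c,n+"0.png"); print(n,c["fx"],c["k1"],np.round(c["cam_to_world"],3).tolist())
    for t in("stand","bracket","rear_bar","socket","bolt_head","driver","cup","bezel","wheel","loupe","oiler","clock","blower"):
        r=manip.search_frame(n,t); print(t,[(np.round(a["rect"]).tolist(),round(a["p"],2)) for a in r[:2]])
print(manip.read_time(), manip.read_ee_rot())
E
```

```text
pics
rig.py
top 478.1140791949002 0.027801017090574795 [[0.003, -0.997, 0.077, 0.511], [-1.0, -0.003, -0.001, -0.001], [0.001, -0.077, -0.997, 1.342], [0.0, 0.0, 0.0, 1.0]]
stand [([155.0, 193.0, 218.0, 243.0], 0.87)]
bracket [([151.0, 192.0, 213.0, 244.0], 0.8)]
rear_bar [([145.0, 194.0, 218.0, 244.0], 0.72)]
socket [([145.0, 193.0, 215.0, 246.0], 0.96)]
bolt_head [([166.0, 215.0, 191.0, 242.0], 0.78)]
driver [([157.0, 212.0, 174.0, 221.0], 0.47)]
cup [([306.0, 196.0, 331.0, 224.0], 0.64)]
bezel [([176.0, 251.0, 199.0, 278.0], 0.6)]
wheel [([223.0, 210.0, 237.0, 221.0], 0.51)]
loupe []
oiler []
clock [([230.0, 120.0, 262.0, 141.0], 0.86)]
blower [([167.0, 124.0, 184.0, 138.0], 0.74), ([151.0, 193.0, 214.0, 246.0], 0.44)]
side 402.3161605549261 -0.04910921996616476 [[-0.994, -0.087, 0.068, 0.554], [-0.11, 0.768, -0.631, 0.531], [0.003, -0.635, -0.773, 0.749], [0.0, 0.0, 0.0, 1.0]]
stand [([251.0, 233.0, 320.0, 348.0], 0.78)]
bracket [([249.0, 233.0, 327.0, 352.0], 0.91)]
rear_bar [([249.0, 235.0, 325.0, 349.0], 0.71), ([145.0, 281.0, 172.0, 310.0], 0.65)]
socket []
bolt_head [([292.0, 262.0, 318.0, 300.0], 0.83)]
driver [([276.0, 271.0, 293.0, 309.0], 0.66), ([253.0, 232.0, 321.0, 346.0], 0.54)]
cup [([276.0, 132.0, 305.0, 180.0], 0.65), ([315.0, 171.0, 328.0, 182.0], 0.65)]
bezel [([331.0, 287.0, 367.0, 320.0], 0.54)]
wheel [([279.0, 238.0, 295.0, 253.0], 0.8), ([293.0, 259.0, 315.0, 299.0], 0.61)]
loupe [([318.0, 167.0, 329.0, 180.0], 0.58), ([276.0, 268.0, 291.0, 307.0], 0.44)]
oiler [([198.0, 151.0, 203.0, 178.0], 0.68)]
clock [([169.0, 186.0, 196.0, 238.0], 0.56), ([252.0, 233.0, 322.0, 346.0], 0.24)]
blower [([147.0, 281.0, 171.0, 311.0], 0.73)]
1.4 [ 7.00545920e-01  3.06248368e+00 -6.09885610e-05]
```

```bash
python3 - <<'E'
import cv2
a=cv2.imread("pics/top0.png")[180:300,140:300]; cv2.imwrite("pics/t1.png",cv2.resize(a,None,fx=5,fy=5,interpolation=cv2.INTER_CUBIC))
a=cv2.imread("pics/side0.png")[225:355,220:380]; cv2.imwrite("pics/s1.png",cv2.resize(a,None,fx=4.6,fy=4.6,interpolation=cv2.INTER_CUBIC))
E
```

```text
(no output)
```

View pics/top0.png

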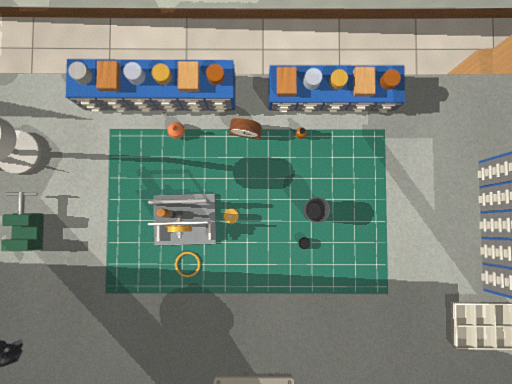

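View pics/t1.png

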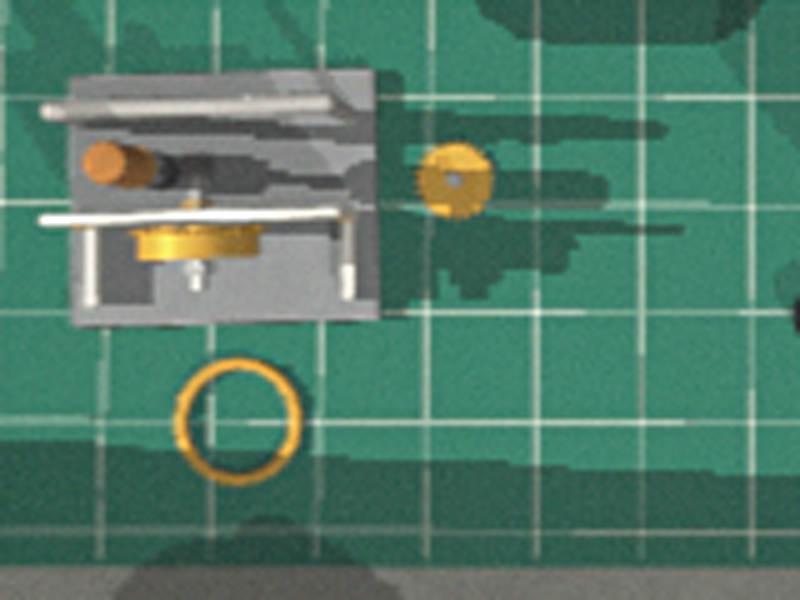

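View pics/s1.png

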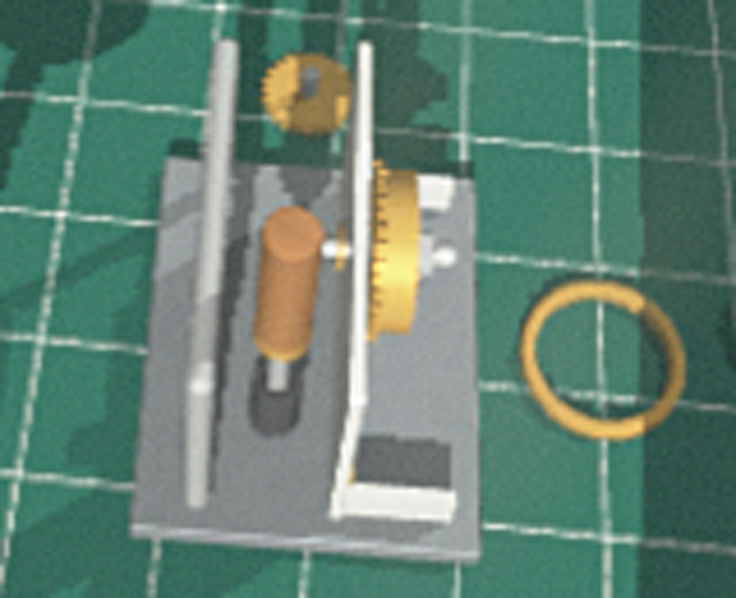

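```bash
cat > fit.py <<'E'
from h import *
from scipy.optimize import least_squares
ct=manip.camera("top"); cs=manip.camera("side")
T=lambda X,Y:((X+.5)/5-.5+140,(Y+.5)/5-.5+180)
S=lambda X,Y:((X+.5)/4.6-.5+220,(Y+.5)/4.6-.5+225)
obs=[(ct,(.055,.085,.012),T(68,76)),(ct,(.055,-.085,.012),T(377,69)),(ct,(-.085,-.085,.012),T(380,318)),(ct,(-.085,.085,.012),T(75,326)),
(cs,(.055,-.085,.012),S(166,157)),(cs,(-.085,-.085,.012),S(473,178)),(cs,(-.085,.085,.012),S(479,550)),(cs,(.055,.085,.012),S(133,525)),
(ct,(-.0265,.075,.13),T(40,220)),(ct,(-.0265,-.075,.13),T(350,211)),(cs,(-.0265,-.075,.13),S(365,43)),(cs,(-.0265,.075,.13),S(357,400))]
def res(p):
    c,s=np.cos(p[2]),np.sin(p[2]); o=[]
    for cam,P,uv in obs:
        W=[p[0]+c*P[0]-s*P[1],p[1]+s*P[0]+c*P[1],P[2]]; o+=list(proj(cam,W)-uv)
    return np.array(o)
r=least_squares(res,[.5,.2,0],loss="soft_l1"); p=r.x
print(p); print(np.round(res(p).reshape(-1,2),1).tolist())
def two(a,b): # triangulate
    (o1,d1),(o2,d2)=a,b; A=np.stack([d1,-d2],1); t=np.linalg.lstsq(A,o2-o1,rcond=None)[0]; P,Q=o1+t[0]*d1,o2+t[1]*d2; return (P+Q)/2,np.linalg.norm(P-Q)
M=lambda w:R.from_euler("z",-p[2]).apply(np.asarray(w)-[p[0],p[1],0])
e,g=two(ray(ct,*T(105,163)),ray(cs,*S(293,233))); print("end",e,g,"stand",M(e))
for t,cc,h in(("cup","top",.1),("wheel","top",.005),("loupe","top",.02),("oiler","top",.05),("cup","side",.1)):
    c=ct if cc=="top" else cs
    for a in manip.regions_of(cc,t)[:2]:
        if a["p"]<.3: continue
        v,u=np.nonzero(a["pixels"]); l=a["rect"]; print(t,cc,round(a["p"],2),np.round(l,1).tolist(),atz(c,(l[0]+l[2])/2,(l[1]+l[3])/2,h).round(3),atz(c,u.mean(),v.mean(),h).round(3))
for n,c,b in(("cupt",ct,(295,190,345,230)),("cups",cs,(265,120,335,190))):
    a=c["image"][b[1]:b[3],b[0]:b[2],::-1]; cv2.imwrite(f"pics/{n}.png",cv2.resize(a,None,fx=8,fy=8,interpolation=cv2.INTER_CUBIC))
a=cv2.imread("pics/cupt.png");b=cv2.imread("pics/cups.png");m=np.zeros((560,400+560,3),np.uint8);m[:320,:400]=a;m[:,400:]=b;cv2.imwrite("pics/cup2.png",cv2.resize(m,(800,467)))
E
python3 fit.py
```

```text
[0.54887999 0.19303615 0.03196991]
[[-0.2, -0.2], [-0.9, -0.5], [-0.4, 0.2], [-1.0, 0.4], [-0.2, -1.2], [0.3, -1.1], [0.7, 0.3], [-0.9, -0.2], [-0.1, -0.1], [-2.6, -0.0], [0.1, -1.0], [0.2, -0.5]]
end [0.54755046 0.2269351  0.16957282] 0.0002184358769370937 stand [-0.00024529  0.03392412  0.16957282]
cup top 0.59 [304.2, 194.4, 329.9, 222.8] [ 0.56  -0.165  0.1  ] [ 0.557 -0.164  0.1  ]
cup top 0.49 [152.3, 194.9, 213.6, 243.7] [0.531 0.182 0.1  ] [0.531 0.176 0.1  ]
wheel top 0.47 [221.9, 210.1, 238.1, 218.9] [0.547 0.065 0.005] [0.543 0.063 0.005]
wheel top 0.47 [150.2, 195.2, 211.8, 246.1] [0.529 0.202 0.005] [0.533 0.19  0.005]
loupe top 0.66 [298.9, 236.1, 312.4, 247.8] [ 0.472 -0.144  0.02 ] [ 0.47  -0.139  0.02 ]
oiler top 0.66 [299.3, 237.4, 310.0, 249.1] [ 0.469 -0.138  0.05 ] [ 0.471 -0.136  0.05 ]
oiler top 0.54 [294.1, 128.7, 308.5, 134.9] [ 0.772 -0.13   0.05 ] [ 0.771 -0.129  0.05 ]
cup side 0.94 [274.3, 129.7, 303.4, 175.9] [ 0.557 -0.117  0.1  ] [ 0.56  -0.121  0.1  ]
```

View pics/cup2.png

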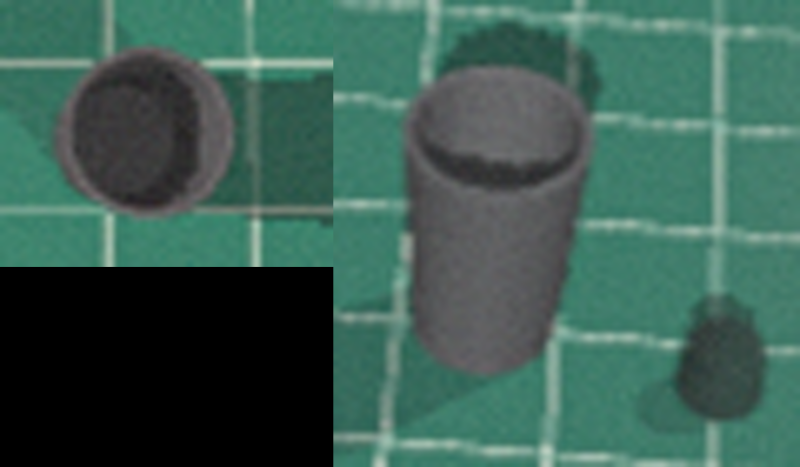

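The close-ups show the cup rim ellipse centred at about (316.6, 209.2) in the top view and (289.4, 138.6) in the side view. The plate corners are at (153, 195) to (216, 244) in the top view. The driver end fits stand (0, 0.034, 0.170), as expected. I'll triangulate the cup, then grasp.

```bash
cat > a.py <<'E'
from h import *
ct=manip.camera("top"); cs=manip.camera("side")
print("cup",atz(ct,316.6,209.2,.1),atz(cs,289.4,138.6,.1))
yaw=.032; o=np.array([.549,.193]); d=o+R.from_euler("z",yaw).apply([0,.034,0])[:2]
q0=np.array(manip.read_joint_positions()); best=None
for s in(1,-1):
    q=manip.solve_ik([*d,.21],down(yaw+s*np.pi/2)); print(s,np.round(q,2) if q is not None else None)
    if q is not None and (best is None or np.abs(q-q0).max()<best[0]): best=(np.abs(q-q0).max(),s)
ori=down(yaw+best[1]*np.pi/2); np.save("ori.npy",ori)
manip.command_gripper(.085,40)
manip.move_to([*d,.24],ori)
manip.servo_line([*d,.145],rate=.08)
print(manip.read_contact_force())
manip.command_gripper(0.0,40)
print("w",manip.read_width(),manip.read_grip_force(),manip.read_contact_force(),manip.read_time(),manip.read_position())
c=manip.camera("side"); cv2.imwrite("pics/g.png",cv2.resize(c["image"][150:360,180:400,::-1],None,fx=2.7,fy=2.7))
E
python3 a.py
```

```text
cup [ 0.5586118  -0.16405586  0.1       ] [ 0.55824836 -0.16323908  0.1       ]
1 [ 0.37  0.42  1.73  0.    0.98 -1.23]
-1 [ 0.37  0.42  1.73 -0.    0.98  1.91]
[ 0.28160393 -0.85070408 -0.43990137]
w 0.020935418184064598 39.05355155467987 [0.56089693 1.46204821 2.59082505] 5.6083 [0.54805842 0.22712893 0.14523384]
```

```bash
cat > b.py <<'E'
from h import *
p=manip.read_position(); cup=(.5585,-.1635)
manip.servo_line([p[0],p[1],.31],rate=.12)
print("w",manip.read_width(),manip.read_contact_force(),manip.read_time())
manip.servo_line([*cup,.31],rate=.25)
manip.hold(.2)
c=manip.camera("side"); a=c["image"][0:260,180:400,::-1]; b=manip.camera("top")["image"][150:280,240:400,::-1]
m=np.zeros((520,800,3),np.uint8); m[:,:440]=cv2.resize(a,(440,520)); m[:292,440:]=cv2.resize(b,(360,292)); cv2.imwrite("pics/c.png",m)
print(manip.read_position(),manip.read_width(),manip.read_time())
E
python3 b.py
```

```text
w 0.0210787536763069 [ 0.82826457 -0.47437786 -0.74821917] 7.1833
[ 0.55859623 -0.16299996  0.31003834] 0.02123135296863401 9.2
```

View pics/c.png

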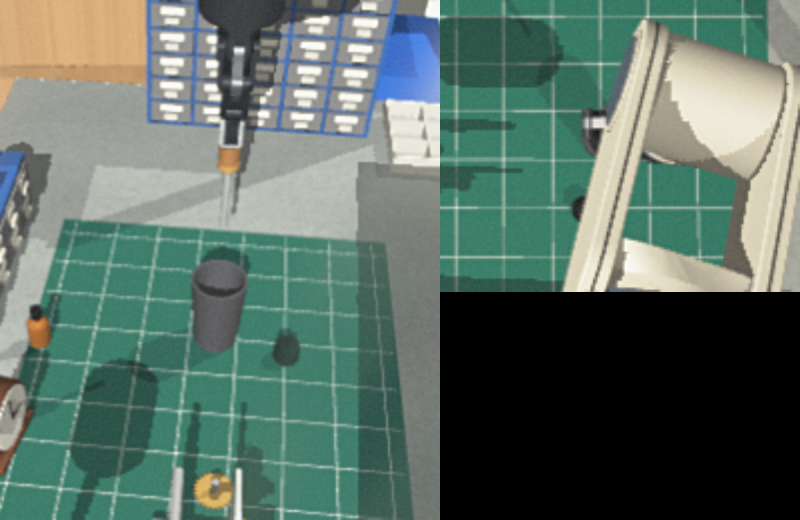

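The driver hangs upright in the fingers above the cup, with its tip at about side pixel (291.5, 111). I'll check that pixel against the projected tip and lower it.

```bash
cat > c.py <<'E'
from h import *
p=manip.read_position(); c=manip.camera("side")
print("tip expected px",proj(c,[p[0],p[1],p[2]-.13]))
manip.servo_line([.5585,-.1635,.19],rate=.12)
manip.servo_line([.5585,-.1635,.139],rate=.06)
print(manip.read_contact_force(),manip.read_width())
manip.command_gripper(.085,40); manip.hold(.4)
manip.servo_line([.5585,-.1635,.30],rate=.1)
manip.hold(.3)
q=manip.read_position(); 
c=manip.camera("side"); cv2.imwrite("pics/d.png",cv2.resize(c["image"][40:240,200:400,::-1],None,fx=2.5,fy=2.5))
print(q,manip.read_time(),manip.read_contact_force())
E
python3 c.py
```

```text
tip expected px [291.44490707 111.8233238 ]
[-0.13901209  0.26840938 -0.16099794] 0.02087849121344493
[ 0.55847757 -0.16347734  0.29980765] 14.55 [-0.77613957 -0.00533451  0.26560618]
```

View pics/d.png

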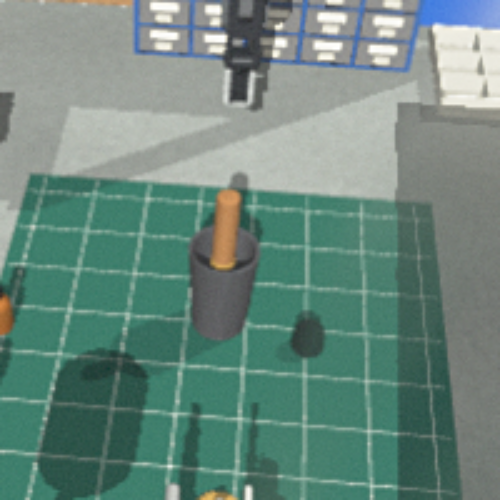

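The driver stands in the cup, with its handle at about (228, 230) in the crop, and the fingers are clear of it. Next is the bolt head.

```bash
cat > e.py <<'E'
from h import *
ori=np.load("ori.npy")
manip.servo_line([.549,.193,.30],ori,rate=.25)
manip.servo_line([.549,.193,.17],rate=.12)
manip.servo_line([.549,.193,.100],rate=.06)
print(manip.read_contact_force(),manip.read_time())
manip.command_gripper(0,70)
for i in range(6):
    print(manip.read_time(),manip.read_width(),manip.read_grip_force(),manip.read_contact_force().round(1),manip.read_position().round(4)); manip.hold(.8)
c=manip.camera("side"); cv2.imwrite("pics/f.png",cv2.resize(c["image"][220:355,220:380,::-1],None,fx=4,fy=4))
E
python3 e.py
```

```text
[ 0.8549878  -0.46897221 -0.0501999 ] 18.675
19.325 0.01430293964277767 68.15681882668287 [-1.5  5.8  3.1] [0.549  0.1938 0.1003]
20.125 0.014208429099253116 68.1124474061653 [-1.8  5.1  2.2] [0.549  0.1938 0.1003]
20.925 0.01407219550303916 68.11241159099154 [-1.8  4.8  2.5] [0.549  0.1938 0.1003]
21.725 0.014122315403979372 68.11350432573818 [-2.   5.   1.5] [0.549  0.1938 0.1003]
22.525 0.014232589673238602 68.11431807931513 [-1.1  5.7  2.5] [0.549  0.1938 0.1003]
23.325 0.014388422432139085 68.11519177397713 [-1.6  3.8  1.8] [0.549  0.1938 0.1003]
```

View pics/f.png

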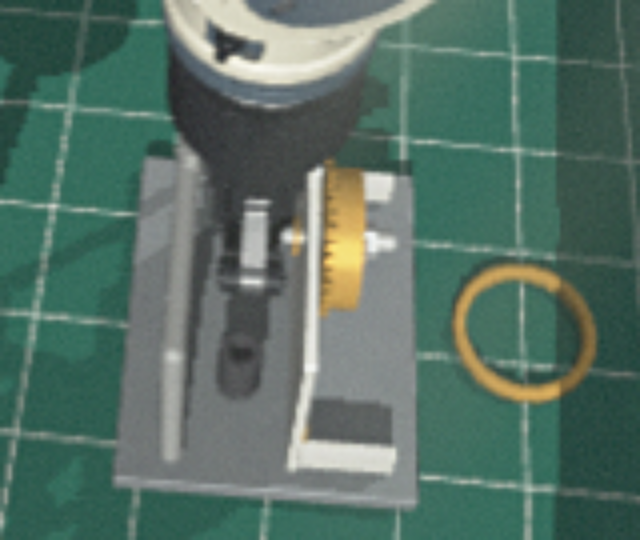

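The fingers are on the head, at about (255, 240) in the crop and clear of bracket and bar. I'll check over a few seconds that it really is still.

```bash
cat > k.py <<'E'
from h import *
manip.command_gripper(0,90)
def st():
    im=[];w=[]
    for _ in range(6): im.append(manip.camera("side")["image"][258:305,296:318].astype(float)); w.append(manip.read_width())
    return np.mean(im,0),np.mean(w),manip.read_time()
A=st(); manip.hold(4); B=st()
print(A[1:],B[1:],"diff",np.abs(A[0]-B[0]).mean(),np.abs(A[0]-B[0]).max(), manip.read_grip_force())
b=cv2.imread("pics/side0.png")[258:305,296:318,::-1].astype(float); print("ref diff vs start",np.abs(b-A[0]).mean())
print(manip.search_frame("side","driver")[:2],manip.read_torque())
E
python3 k.py
```

```text
(np.float64(0.01372819774901519), 24.6917) (np.float64(0.013697555152549936), 28.9917) diff 0.9509456264775413 5.166666666666657 87.66145264729857
ref diff vs start 22.68262411347518
[] [0.85370861 0.28849799 0.01632667]
```

```bash
python3 -c "
from rig import manip
print(manip.sign_off())"
```

```text
the job is handed in; nothing more can be done
None
```

I stood the screwdriver in the cup and handed the job in with the fingers holding the bolt head at about 88 N; over the last 4 s of checks I could see no turning.

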